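# Reject the rattling paperweight

## Task

One of the three closed metal paperweights in the rack has a loose slug inside; in the other two it is fast. Lift them and tip them end-down one way and then the other to feel which slug shifts, and lay that one, once you have felt it, flat in the free space of the reject tray without moving the cup there. The two sound ones belong back in their own berths; set everything down rather than dropping it, and leave the other things on the bench alone.

Things in the scene. Friction and masses are not known exactly. Their poses are not given: they have to be found in the camera images.
- berth_left (a point): Start centre of the paperweight in the left (+y) berth, half-way up (32 mm above the table; fixed to the rack, stays put). x: along its length, y: across, to the left, z: up. The three look alike: plain grey metal bars 140 mm long, 36 wide, 44 high, 0.5 to 0.63 kg, thin brass seams near the ends, side by side 100 mm apart. Grip across the 36 mm at the middle.
- berth_middle (a point): Start centre of the paperweight in the middle berth, half-way up (32 mm above the table; fixed to the rack, stays put). x: along its length, y: across, to the left, z: up. Each bar holds a 0.3 kg steel slug. In two it is stuck, up to 33 mm off the middle: a sound bar may be end-heavy too. Any berth may hold the loose one.
- berth_right (a point): Start centre of the paperweight in the right (-y) berth, half-way up (32 mm above the table; fixed to the rack, stays put). x: along its length, y: across, to the left, z: up. In exactly one bar the slug slides freely along the length, up to 36 mm either side of the middle; tipped 20 degrees it runs to the low end within 0.5 s; within 5 degrees of level it stays where it is.
- rack: Fixed wooden rack board under the three berths: 190 mm (x, along the bars) by 310 mm (y), 10 mm thick, with ridges 7 mm wide and 8 mm high above it between the berths and along the two sides, leaving 93 mm clear in each berth. Origin: centre of its underside, on the table.
- tray_spot (a point): Centre of the reject tray's free floor, 190 mm (x) by 138 mm (y), 5 mm above the table; lay the bar along x with its middle here. Fixed wooden tray 270 by 150 mm, walls 6 mm thick, 22 mm high above the table; its centre is 30 mm from here towards +x. A loose copper cup, 52 mm wide, 45 mm high, stands in the +x end, about 125 mm away.

How it is judged:
By the outcome, as a careful person would: the job done as asked, in the order asked, and still so for the second after the job is handed in, with the robot touching nothing.
It also fails if it takes over 72 s, if anything falls off the work surface, if the arm or the gripper's body presses on something with over 40 N, if the wrist force passes 120 N, or if a joint passes its speed limit or range.

## Robot

A 6-joint arm with a two-finger parallel gripper is mounted at the origin on the work surface. World frame = base frame: x ahead of the robot, y to its left, z up, the work surface at z = 0. Lengths are in m, angles in rad, forces in N, time in s.
With the tool pointing down it reaches from about 0.35 to 0.85 m from the base axis. Payload 8.1 kg.
Tool frame: the origin (TCP) lies on the centre line of the jaws, within the pads' length; the fingertips stand robot.tips_ahead ahead of it and the grasp point (between the pads) lies 8 mm behind it (robot.tips_ahead is the distance from the TCP to the fingertips, in m); z points along the fingers, y is the direction in which the jaws open and shut (so a half turn about z gives the same grasp; the last joint's range is limited). The gripper opens to 93 mm and grips with 3 to 60 N. Pads are 15 mm wide; open, the fingers measure 128 mm over their backs; the gripper's body (75 mm by 188 mm) begins 65 mm behind the grasp point.
Start: joints at [1.085, 0.13, 1.488, -0, 1.523, -0.085], TCP at [0.234, 0.552, 0.23] pointing down, gripper open.
Joint ranges: [-2.96, 2.96], [-0.89, 2.26], [0.02, 2.5], [-1.34, 4.48], [0, 2.73], [-2.66, 2.66]. Speed limits (rad/s): [2.39, 2.39, 2.79, 3.14, 3.14, 3.14].

## Interface

Orientations are given as a rotation vector (axis times angle).
In Python, from plant import monitor, eyes, job, robot gives the robot as it stands.
- The arm moves only by the tool servo_tool, never from a script. Its argument "plan" is a list that holds one entry, the list of rows, each a list of 7 numbers: the closure, from -1 (fully open) to 1 (shut), so that 0 is half open, then the shift along the world's x, y, z in mm, then the turn, a rotation vector about the world's x, y, z in rad. In form: [[[hand, dx, dy, dz, ax, ay, az], ...]]. A call has 1 to 12 rows; each row shifts and turns the commanded pose from where the row before left it; what a row does not reach is not made up. A row lasts 1/10 s, in which the tool goes at most 50 mm and 8.59 degrees, less where a joint would pass 70% of its speed; a pose out of reach is approached as far as the arm can. A call with a gripper value outside its range is refused whole. The fingers move at their own pace and stop on an object; "force" is the grip in N (left out, the last holds). Time passes only in rows, so rows that do not move let the fingers close. It gives the time, the measured TCP pose, the force and the opening at its end, in the units of the state.
- monitor.read_state(): the state, without advancing time (a new reading comes with each control period).
- eyes.read_camera(name): name is "side" or "top" or "wrist"; returns the picture (400x640x3 uint8, red, green, blue); there is no depth.
- eyes.camera_info(name): a dict with "mtx" (3x3 intrinsics, pixels), "R" (3x3) and "t" (3): a world point X has camera coordinates R X + t. Camera axes: x right, y down, z forward; pixel columns grow to the right and rows downward; lengths in m; the calibration is good to about 2 mm. A picture is of the moment at which its call begins: read the wrist's pose just before it. camera_info takes no time and is no camera call; for the wrist camera it gives the pose at the moment of the call.
- job.close_job(): hands the job in, once; it reports no verdict.
The state is a dict: "t": time; "q": joint angles; "dq": joint speeds; "joint_torque": joint torques, N m; "tool_pos": TCP position; "orientation": TCP orientation; "force": force on the tool from outside, world axes, zero at the start; "wrist_torque": the same for the moment, N m; "opening": finger opening in m.
Only numpy, scipy, OpenCV 4.12 (cv2) and the standard library are available. Lean on these libraries where they do the work, as an engineer would, in place of code of your own. Each camera call takes 0.05 s, during which the arm holds its last target. There are 200 camera calls.

## Working session

There is one attempt and no reset: what is moved stays moved. The work goes in short steps, Python scripts to look and compute and a tool call to move; the robot and the scene stay as the last step left them, time stands still between calls to the robot, and variables do not carry over. Pictures are saved under pics/ and viewed, about 8 in all and at most 12, crops included, and the job is handed in when it is done.

Besides the shell and the picture viewer there is one more tool, called after ">>>" by a JSON object that holds its "fn" and its "kwargs". servo_tool: Moves the arm, as the interface text tells. Its arguments: {"type":"object","properties":{"plan":{"type":"array"},"force":{"type":"number"}},"required":["plan"]}

```bash
mkdir -p pics; python3 - <<'E'
from plant import monitor, eyes, job, robot
import cv2
print(monitor.read_state(), robot.tips_ahead)
for n in("top","side"):
    cv2.imwrite(f"pics/{n}0.png",eyes.read_camera(n)[:,:,::-1]); print(n,eyes.camera_info(n))
E
```

```text
{'t': 0.0, 'q': array([ 1.08457078e+00,  1.31158879e-01,  1.48926270e+00, -1.69051589e-06,
        1.52300498e+00, -8.54034927e-02]), 'dq': array([-0.00047284,  0.00092773, -0.00347506, -0.00252081, -0.00119711,
       -0.00024056]), 'joint_torque': array([ 1.45286343e-03, -5.59847188e+01, -4.91762817e+01,  7.70515809e-02,
        3.54996650e-02, -1.45638664e-04]), 'tool_pos': array([0.23383087, 0.5519671 , 0.22859791]), 'orientation': array([-6.25300623e-01, -3.07820688e+00,  2.76412257e-03]), 'force': array([ 0.27421868, -0.21705886,  0.54563777]), 'wrist_torque': array([-0.03732409,  0.01828828, -0.05537902]), 'opening': 0.09300254673515754} 0.011
top {'mtx': array([[365.01678155,   0.        , 320.18831857],
       [  0.        , 365.01678155, 197.69329654],
       [  0.        ,   0.        ,   1.        ]]), 'R': array([[-2.63790109e-02, -9.99650313e-01, -1.84400051e-03],
       [-9.95664460e-01,  2.64383391e-02, -8.91812613e-02],
       [ 8.91988280e-02, -5.16507688e-04, -9.96013706e-01]]), 't': array([0.01831099, 0.55264894, 0.71195139])}
side {'mtx': array([[369.34978082,   0.        , 322.44800576],
       [  0.        , 369.34978082, 202.35371772],
       [  0.        ,   0.        ,   1.        ]]), 'R': array([[ 0.91506336, -0.40285965,  0.01905655],
       [-0.19779147, -0.48944246, -0.84930831],
       [ 0.35147914,  0.77340169, -0.52755307]]), 't': array([-0.51423676,  0.14273879,  0.69853789])}
```

View pics/top0.png

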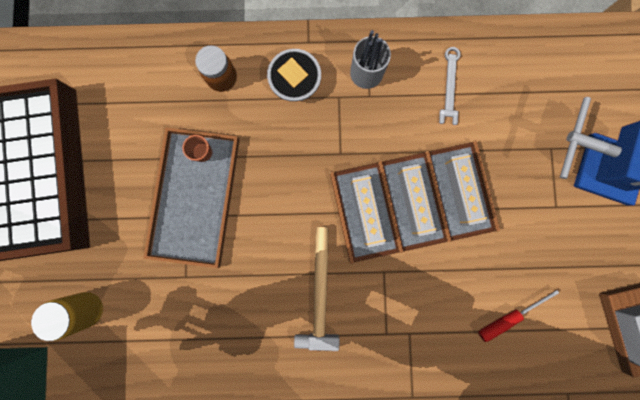

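View pics/side0.png

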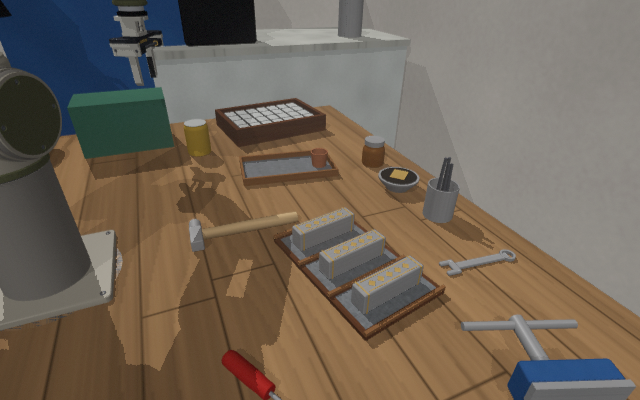

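The top view shows the rack at about (415,200), with three bars at (369,211), (420,200) and (468,188). The tray is at about (193,197), and the cup is at (196,148). I'll enlarge both.

```bash
python3 - <<'E'
import cv2,numpy as np
i=cv2.imread("pics/top0.png")
a=cv2.resize(i[135:270,325:505],None,fx=4,fy=4,interpolation=cv2.INTER_CUBIC)
b=cv2.resize(i[120:275,135:250],None,fx=3.4,fy=3.4,interpolation=cv2.INTER_CUBIC)
cv2.imwrite("pics/cr.png",a);cv2.imwrite("pics/ct.png",b);print(a.shape,b.shape)
E
```

```text
(540, 720, 3) (527, 391, 3)
```

View pics/cr.png

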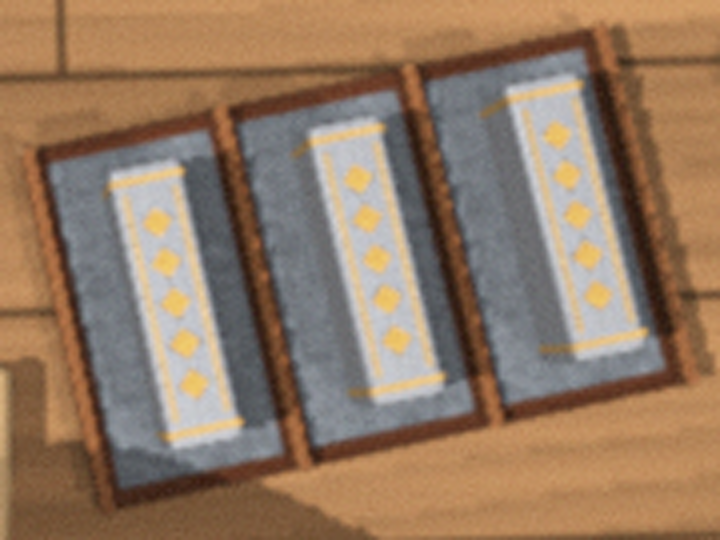

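View pics/ct.png

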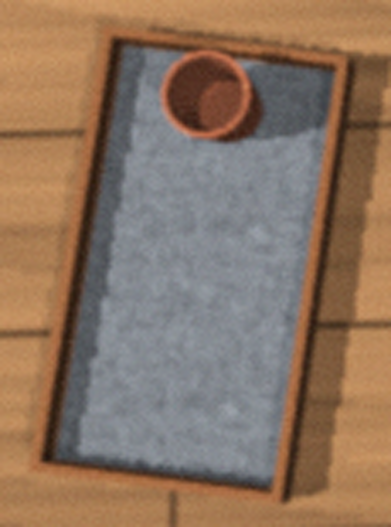

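```bash
cat > h.py <<'E'
import numpy as np
from plant import eyes
def w(u,v,z,n="top",c=None):
    c=c or eyes.camera_info(n); R,t=c["R"],c["t"]
    d=R.T@np.linalg.solve(c["mtx"],[u,v,1.]); o=-R.T@t
    return o+d*(z-o[2])/d[2]
E
python3 - <<'E'
from h import *
from plant import robot
f=lambda a:w(325+(a[0]+.5)/4-.5,135+(a[1]+.5)/4-.5,.054)
for c,a,b in [((175,303),(157,222),(194,384)),((377,259),(358,180),(398,341)),((577,214),(557,134),(598,295))]:
    d=f(a)-f(b); print(f(c).round(4),((f(a)+f(b))/2).round(4),np.degrees(np.arctan2(d[1],d[0])), np.linalg.norm(d))
g=lambda a,z=.022:w(135+(a[0]+.5)/3.4-.5,120+(a[1]+.5)/3.4-.5,z)
C=np.array([g(a) for a in [(110,32),(350,60),(283,497),(37,465)]])
print(C.round(4)); m=C.mean(0); u=(C[0]+C[1]-C[2]-C[3]);print(m,np.linalg.norm(u/2)); u/=np.linalg.norm(u); print("spot",m-.03*u,np.degrees(np.arctan2(u[1],u[0])))
print("cup",g((207,95),.05))
r=lambda a:w(325+a[0]/4,135+a[1]/4,.018)
R=np.array([r(a) for a in[(30,152),(603,30),(690,378),(110,505)]]);print("rack",R.round(4),R.mean(0), [np.degrees(np.arctan2(*(R[i]-R[j])[1::-1])) for i,j in((0,3),(1,2))])
print([x for x in dir(robot) if x[0]!='_'])
E
```

```text
[ 0.5233 -0.0887  0.054 ] [ 0.5235 -0.0889  0.054 ] 10.695216283209277 0.08009374617421428
[ 0.542  -0.1872  0.054 ] [ 0.5414 -0.1876  0.054 ] 11.075533088497759 0.08011182221483472
[ 0.5613 -0.2852  0.054 ] [ 0.5612 -0.2854  0.054 ] 10.705774562593177 0.08043168910882716
[[0.7036 0.3157 0.022 ]
 [0.6824 0.1702 0.022 ]
 [0.4223 0.2111 0.022 ]
 [0.4447 0.3557 0.022 ]]
[0.56323654 0.26319665 0.022     ] 0.2626510918371195
spot [0.53359493 0.26781995 0.022     ] -8.865191085411276
cup [0.6564809  0.24707729 0.05      ]
rack [[ 0.6036 -0.0229  0.018 ]
 [ 0.6593 -0.3201  0.018 ]
 [ 0.4796 -0.3525  0.018 ]
 [ 0.4239 -0.0577  0.018 ]] [ 0.54161368 -0.18830533  0.018     ] [np.float64(10.968104934457044), np.float64(10.207675537938687)]
['IKError', 'tips_ahead']
```

>>> {"fn": "servo_tool", "kwargs": {"plan": [[[-0.2,19,-42,10,0,0,0.049],[-0.2,19,-42,10,0,0,0.049],[-0.2,19,-42,0,0,0,0.049],[-0.2,19,-42,0,0,0,0.049],[-0.2,19,-42,0,0,0,0.049],[-0.2,19,-42,0,0,0,0.049],[-0.2,19,-42,0,0,0,0.049],[-0.2,19,-42,0,0,0,0.049],[-0.2,19,-42,0,0,0,0.049],[-0.2,19,-42,0,0,0,0.049],[-0.2,19,-42,0,0,0,0.049],[-0.2,19,-42,0,0,0,0.049]]], "force": 60}}

```text
t: 1.3
tool_pos: [0.4623, 0.0466, 0.2494]
orientation: [0.297, -3.127, -0.0]
force: [1.1, 0.0, -0.5]
opening: 0.056
```

>>> {"fn": "servo_tool", "kwargs": {"plan": [[[-0.2,20,-45,0,0,0,0],[-0.2,20,-45,0,0,0,0],[-0.2,20,-45,-10,0,0,0],[-0.2,0,0,-40,0,0,0],[-0.2,0,0,-30,0,0,0],[-0.2,0,0,0,0,0,0],[-0.2,0,0,0,0,0,0]]]}}

```text
t: 2.0
tool_pos: [0.5214, -0.0861, 0.1696]
orientation: [0.294, -3.126, -0.001]
force: [1.2, 0.3, 0.2]
opening: 0.0558
```

```bash
python3 - <<'E'
from plant import monitor, eyes
import cv2
s=monitor.read_state(); print(s["tool_pos"],s["orientation"],s["force"],s["wrist_torque"]); c=eyes.camera_info("wrist")
import pickle; pickle.dump(c,open("wc.pkl","wb"))
cv2.imwrite("pics/w1.png",eyes.read_camera("wrist")[:,:,::-1])
E
```

```text
[ 0.52144952 -0.08611561  0.16961874] [ 2.93564006e-01 -3.12625835e+00 -9.36017432e-04] [1.18178477 0.34979402 0.23686926] [0.01207242 0.02644665 0.03792312]
```

View pics/w1.png

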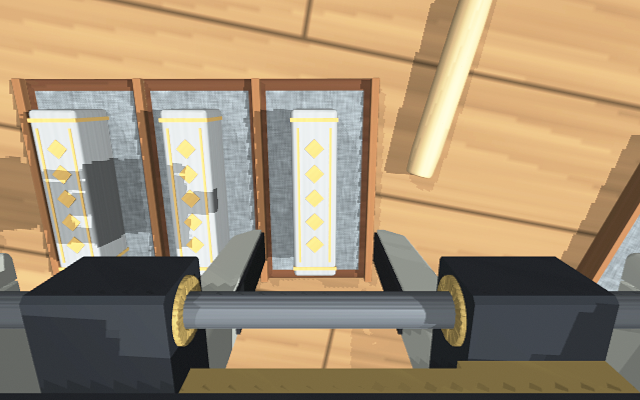

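The wrist view shows the left bar squarely between the fingers, with its middle diamond at (314,197) and its end diamonds at (314,149) and (315,244). The other two middle diamonds are at (190,198) and (67,199).

```bash
python3 - <<'E'
from h import *
import pickle; c=pickle.load(open("wc.pkl","rb"))
for u,v in((314,197),(314,149),(315,244),(190,198),(67,199)): print(w(u,v,.054,c=c).round(4))
E
```

```text
[ 0.5243 -0.0883  0.054 ]
[ 0.4862 -0.0955  0.054 ]
[ 0.5643 -0.08    0.054 ]
[ 0.5439 -0.1867  0.054 ]
[ 0.5633 -0.2843  0.054 ]
```

>>> {"fn": "servo_tool", "kwargs": {"plan": [[[-0.2,2.5,-2.4,-35,0,0,0],[-0.2,0,0,-40,0,0,0],[-0.2,0,0,-35,0,0,0],[-0.2,0,0,-18,0,0,0],[-0.2,0,0,-8,0,0,0],[-0.2,0,0,0,0,0,0],[0.6,0,0,0,0,0,0],[0.6,0,0,0,0,0,0],[0.6,0,0,0,0,0,0],[0.6,0,0,0,0,0,0]]], "force": 60}}

```text
t: 3.05
tool_pos: [0.5256, -0.0889, 0.0352]
orientation: [-0.294, 3.125, -0.001]
force: [-1.3, 0.6, 6.9]
opening: 0.0357
```

>>> {"fn": "servo_tool", "kwargs": {"plan": [[[0.6,0,0,10,0,0,0],[0.6,0,0,25,0,0,0],[0.6,0,0,40,0,0,0],[0.6,0,0,40,0,0,0],[0.6,0,0,15,0,0,0],[0.6,0,0,0,0,0,0],[0.6,0,0,0,0,0,0],[0.6,0,0,0,0,0,0]]]}}

```text
t: 3.85
tool_pos: [0.5226, -0.0882, 0.1605]
orientation: [0.293, -3.123, -0.003]
force: [-0.4, 0.1, -5.9]
opening: 0.0355
```

```bash
cat > st.py <<'E'
from plant import monitor
import numpy as np
from scipy.spatial.transform import Rotation as R
s=monitor.read_state(); r=R.from_rotvec(s["orientation"]); M=r.as_matrix()
print("t",s["t"],"p",s["tool_pos"].round(4),"F",s["force"].round(2),"T",s["wrist_torque"].round(3),"Ttool",(M.T@s["wrist_torque"]).round(3))
z=M[:,2]; print("yaw jaw",np.degrees(np.arctan2(M[1,1],M[0,1])).round(2),"toolz",z.round(3),"tilt",np.degrees(np.arccos(-z[2])).round(1),"open",s["opening"])
E
python3 st.py
```

```text
t 3.85 p [ 0.5226 -0.0882  0.1605] F [-0.43  0.14 -5.92] T [ 0.029  0.07  -0.022] Ttool [-0.042  0.064  0.022]
yaw jaw 100.72 toolz [-0.005  0.001 -1.   ] tilt 0.3 open 0.035455405498297905
```

>>> {"fn": "servo_tool", "kwargs": {"plan": [[[0.6,0,0,0,-0.023,0.12,0],[0.6,0,0,0,-0.023,0.12,0],[0.6,0,0,0,-0.023,0.12,0],[0.6,0,0,0,-0.023,0.12,0],[0.6,0,0,0,0,0,0],[0.6,0,0,0,0,0,0],[0.6,0,0,0,0,0,0],[0.6,0,0,0,0,0,0],[0.6,0,0,0,0,0,0],[0.6,0,0,0,0,0,0],[0.6,0,0,0,0,0,0],[0.6,0,0,0,0,0,0]]]}}

```text
t: 5.05
tool_pos: [0.5245, -0.0888, 0.1641]
orientation: [0.248, -2.644, 0.063]
force: [-0.7, -0.5, -6.0]
opening: 0.0358
```

```bash
python3 st.py
```

```text
t 5.05 p [ 0.5245 -0.0888  0.1641] F [-0.72 -0.47 -6.04] T [ 0.182 -0.64  -0.007] Ttool [-0.056 -0.663 -0.021]
yaw jaw 100.74 toolz [-0.46  -0.088 -0.883] tilt 28.0 open 0.035768346899118224
```

>>> {"fn": "servo_tool", "kwargs": {"plan": [[[0.6,0,0,0,0.023,-0.12,0],[0.6,0,0,0,0.023,-0.12,0],[0.6,0,0,0,0.023,-0.12,0],[0.6,0,0,0,0.023,-0.12,0],[0.6,0,0,0,0,0,0],[0.6,0,0,0,0,0,0],[0.6,0,0,0,0,0,0]]]}}

```text
t: 5.75
tool_pos: [0.5253, -0.0889, 0.1644]
orientation: [0.294, -3.127, 0.001]
force: [0.4, -0.6, -4.6]
opening: 0.0358
```

```bash
python3 st.py
```

```text
t 5.75 p [ 0.5253 -0.0889  0.1644] F [ 0.4  -0.56 -4.57] T [ 0.012  0.08  -0.052] Ttool [-0.027  0.076  0.052]
yaw jaw 100.73 toolz [-0.001 -0.001 -1.   ] tilt 0.1 open 0.035799217487820535
```

>>> {"fn": "servo_tool", "kwargs": {"plan": [[[0.6,0,0,0,0.023,-0.12,0],[0.6,0,0,0,0.023,-0.12,0],[0.6,0,0,0,0.023,-0.12,0],[0.6,0,0,0,0.023,-0.12,0],[0.6,0,0,0,0,0,0],[0.6,0,0,0,0,0,0],[0.6,0,0,0,0,0,0],[0.6,0,0,0,0,0,0],[0.6,0,0,0,0,0,0],[0.6,0,0,0,0,0,0],[0.6,0,0,0,0,0,0],[0.6,0,0,0,0,0,0]]]}}

```text
t: 6.95
tool_pos: [0.5245, -0.0886, 0.1637]
orientation: [-0.248, 2.643, 0.063]
force: [-0.4, 0.2, -5.5]
opening: 0.0357
```

```bash
python3 st.py
```

```text
t 6.95 p [ 0.5245 -0.0886  0.1637] F [-0.38  0.16 -5.54] T [-0.1    0.805  0.002] Ttool [-0.047  0.809  0.023]
yaw jaw 100.75 toolz [ 0.461  0.088 -0.883] tilt 28.0 open 0.03574444464838722
```

>>> {"fn": "servo_tool", "kwargs": {"plan": [[[0.6,0,0,0,-0.023,0.12,0],[0.6,0,0,0,-0.023,0.12,0],[0.6,0,0,0,-0.023,0.12,0],[0.6,0,0,0,-0.023,0.12,0],[0.6,0,0,0,0,0,0],[0.6,0,0,0,0,0,0],[0.6,0,0,0,0,0,0]]]}}

```text
t: 7.65
tool_pos: [0.5242, -0.0887, 0.1639]
orientation: [-0.293, 3.125, 0.0]
force: [-0.8, -0.3, -5.7]
opening: 0.0356
```

```bash
python3 st.py
```

```text
t 7.65 p [ 0.5242 -0.0887  0.1639] F [-0.8  -0.31 -5.73] T [-0.016  0.117 -0.002] Ttool [-0.006  0.118  0.002]
yaw jaw 100.72 toolz [ 0.003  0.001 -1.   ] tilt 0.2 open 0.03564279052099109
```

The left bar's level moment reads 0.064, 0.076 and 0.118 Nm. A loose slug would swing it about −0.2 Nm, so this bar is sound and goes back.

>>> {"fn": "servo_tool", "kwargs": {"plan": [[[0.6,0.7,0,-30,0,0,0],[0.6,0,0,-40,0,0,0],[0.6,0,0,-30,0,0,0],[0.6,0,0,-15,0,0,0],[0.6,0,0,-7,0,0,0],[0.6,0,0,-3,0,0,0],[0.6,0,0,-2,0,0,0],[0.6,0,0,0,0,0,0],[0.6,0,0,0,0,0,0]]]}}

```text
t: 8.55
tool_pos: [0.5261, -0.0889, 0.0379]
orientation: [-0.294, 3.126, -0.001]
force: [-0.1, 0.1, -5.5]
opening: 0.0352
```

>>> {"fn": "servo_tool", "kwargs": {"plan": [[[0.6,0,0,-1,0,0,0],[0.6,0,0,-1,0,0,0],[0.6,0,0,-0.7,0,0,0],[0.6,0,0,0,0,0,0]]]}}

```text
t: 8.95
tool_pos: [0.5256, -0.0888, 0.0352]
orientation: [-0.294, 3.127, -0.0]
force: [-5.2, 1.7, 6.2]
opening: 0.0355
```

>>> {"fn": "servo_tool", "kwargs": {"plan": [[[-0.2,0,0,0,0,0,0],[-0.2,0,0,0,0,0,0],[-0.2,0,0,5,0,0,0],[-0.2,0,0,30,0,0,0],[-0.2,0,0,40,0,0,0],[-0.2,6,-32,0,0,0,0],[-0.2,6,-33,0,0,0,0],[-0.2,6,-33,0,0,0,0],[-0.2,0,0,0,0,0,0],[-0.2,0,0,0,0,0,0]]]}}

```text
t: 9.95
tool_pos: [0.5432, -0.1872, 0.1092]
orientation: [-0.291, 3.128, 0.0]
force: [-0.6, 0.5, 0.8]
opening: 0.056
```

```bash
python3 st.py; python3 - <<'E'
from plant import eyes
import cv2
cv2.imwrite("pics/w2.png",eyes.read_camera("wrist")[:,:,::-1])
E
```

```text
t 9.95 p [ 0.5432 -0.1872  0.1092] F [-0.63  0.46  0.8 ] T [-0.012  0.003  0.001] Ttool [ 0.011  0.005 -0.001]
yaw jaw 100.63 toolz [ 0.  0. -1.] tilt 0.0 open 0.0559554310453064
```

View pics/w2.png

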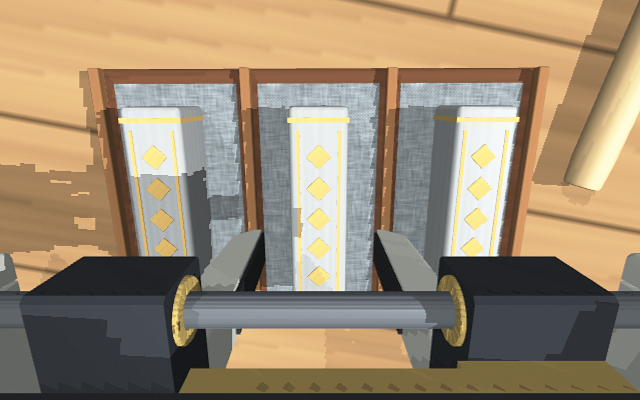

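The left bar sits flat and square in its berth, with its diamonds on the line from (484,157) to (474,248). The middle bar is centred under the gripper (319,218). Next I grip it.

>>> {"fn": "servo_tool", "kwargs": {"plan": [[[-0.2,0.5,0,-30,0,0,0],[-0.2,0,0,-30,0,0,0],[-0.2,0,0,-10,0,0,0],[-0.2,0,0,-5,0,0,0],[-0.2,0,0,0,0,0,0],[0.6,0,0,0,0,0,0],[0.6,0,0,0,0,0,0],[0.6,0,0,0,0,0,0],[0.6,0,0,0,0,0,0]]], "force": 60}}

```text
t: 10.9
tool_pos: [0.5445, -0.1871, 0.0352]
orientation: [-0.293, 3.126, -0.002]
force: [-0.7, 0.5, 4.8]
opening: 0.0356
```

>>> {"fn": "servo_tool", "kwargs": {"plan": [[[0.6,0,0,10,0,0,0],[0.6,0,0,25,0,0,0],[0.6,0,0,40,0,0,0],[0.6,0,0,40,0,0,0],[0.6,0,0,15,0,0,0],[0.6,0,0,0,0,0,0],[0.6,0,0,0,0,0,0],[0.6,0,0,0,0,0,0]]]}}

```text
t: 11.7
tool_pos: [0.5419, -0.186, 0.1606]
orientation: [0.293, -3.123, -0.004]
force: [-0.0, -0.0, -7.1]
opening: 0.0356
```

```bash
python3 st.py
```

```text
t 11.7 p [ 0.5419 -0.186   0.1606] F [-0.03 -0.01 -7.1 ] T [ 0.085  0.011 -0.016] Ttool [-0.085 -0.005  0.016]
yaw jaw 100.72 toolz [-0.005  0.002 -1.   ] tilt 0.3 open 0.0356423936921202
```

>>> {"fn": "servo_tool", "kwargs": {"plan": [[[0.6,0,0,0,-0.023,0.12,0],[0.6,0,0,0,-0.023,0.12,0],[0.6,0,0,0,-0.023,0.12,0],[0.6,0,0,0,-0.023,0.12,0],[0.6,0,0,0,0,0,0],[0.6,0,0,0,0,0,0],[0.6,0,0,0,0,0,0],[0.6,0,0,0,0,0,0],[0.6,0,0,0,0,0,0],[0.6,0,0,0,0,0,0],[0.6,0,0,0,0,0,0],[0.6,0,0,0,0,0,0]]]}}

```text
t: 12.9
tool_pos: [0.5437, -0.1868, 0.1644]
orientation: [0.248, -2.644, 0.064]
force: [-0.0, -0.8, -6.7]
opening: 0.0359
```

```bash
python3 st.py
```

```text
t 12.9 p [ 0.5437 -0.1868  0.1644] F [-0.03 -0.83 -6.67] T [ 0.228 -0.664 -0.011] Ttool [-0.094 -0.695 -0.036]
yaw jaw 100.73 toolz [-0.46  -0.088 -0.883] tilt 28.0 open 0.035872058778434954
```

>>> {"fn": "servo_tool", "kwargs": {"plan": [[[0.6,0,0,0,0.023,-0.12,0],[0.6,0,0,0,0.023,-0.12,0],[0.6,0,0,0,0.023,-0.12,0],[0.6,0,0,0,0.023,-0.12,0],[0.6,0,0,0,0,0,0],[0.6,0,0,0,0,0,0],[0.6,0,0,0,0,0,0]]]}}

```text
t: 13.6
tool_pos: [0.5445, -0.1869, 0.1646]
orientation: [0.294, -3.126, 0.001]
force: [0.9, -0.2, -6.9]
opening: 0.0357
```

```bash
python3 st.py
```

```text
t 13.6 p [ 0.5445 -0.1869  0.1646] F [ 0.94 -0.21 -6.9 ] T [-0.007  0.042  0.002] Ttool [-0.001  0.043 -0.002]
yaw jaw 100.74 toolz [-0.001 -0.001 -1.   ] tilt 0.1 open 0.0356873454173165
```

>>> {"fn": "servo_tool", "kwargs": {"plan": [[[0.6,0,0,0,0.023,-0.12,0],[0.6,0,0,0,0.023,-0.12,0],[0.6,0,0,0,0.023,-0.12,0],[0.6,0,0,0,0.023,-0.12,0],[0.6,0,0,0,0,0,0],[0.6,0,0,0,0,0,0],[0.6,0,0,0,0,0,0],[0.6,0,0,0,0,0,0],[0.6,0,0,0,0,0,0],[0.6,0,0,0,0,0,0],[0.6,0,0,0,0,0,0],[0.6,0,0,0,0,0,0]]]}}

```text
t: 14.8
tool_pos: [0.5437, -0.1866, 0.1639]
orientation: [-0.248, 2.643, 0.063]
force: [-0.2, 1.0, -6.5]
opening: 0.0357
```

```bash
python3 st.py
```

```text
t 14.8 p [ 0.5437 -0.1866  0.1639] F [-0.23  0.99 -6.52] T [-0.074  0.639  0.028] Ttool [-0.054  0.641 -0.002]
yaw jaw 100.75 toolz [ 0.461  0.088 -0.883] tilt 28.0 open 0.03568638341354122
```

>>> {"fn": "servo_tool", "kwargs": {"plan": [[[0.6,0,0,0,-0.023,0.12,0],[0.6,0,0,0,-0.023,0.12,0],[0.6,0,0,0,-0.023,0.12,0],[0.6,0,0,0,-0.023,0.12,0],[0.6,0,0,0,0,0,0],[0.6,0,0,0,0,0,0],[0.6,0,0,0,0,0,0]]]}}

```text
t: 15.5
tool_pos: [0.5433, -0.1867, 0.164]
orientation: [-0.293, 3.125, 0.001]
force: [-0.2, 0.9, -6.6]
opening: 0.0357
```

```bash
python3 st.py
```

```text
t 15.5 p [ 0.5433 -0.1867  0.164 ] F [-0.16  0.94 -6.64] T [ 0.094 -0.051 -0.022] Ttool [-0.083 -0.067  0.022]
yaw jaw 100.71 toolz [ 0.002  0.001 -1.   ] tilt 0.1 open 0.0356612445229204
```

The middle bar reads −0.005, +0.043 and −0.067 Nm. That could be a shift, but the noise is comparable, so I'll average several readings and tip it again.

```bash
cat > avg.py <<'E'
from plant import monitor, eyes
import numpy as np
from scipy.spatial.transform import Rotation as R
T=[];F=[]
for i in range(12):
    eyes.read_camera("side"); s=monitor.read_state()
    T.append(R.from_rotvec(s["orientation"]).inv().apply(s["wrist_torque"])); F.append(s["force"])
T=np.array(T); print("t",s["t"],"Ttool mean",T.mean(0).round(4),"sd",T.std(0).round(4),"F",np.mean(F,0).round(2)); print(T[:,1].round(3))
E
python3 avg.py
```

```text
t 16.1 Ttool mean [-0.0449 -0.084   0.0136] sd [0.0144 0.0219 0.0265] F [-0.15 -0.1  -5.86]
[-0.07  -0.055 -0.066 -0.056 -0.081 -0.116 -0.074 -0.109 -0.087 -0.072
 -0.119 -0.105]
```

>>> {"fn": "servo_tool", "kwargs": {"plan": [[[0.6,0,0,0,-0.023,0.12,0],[0.6,0,0,0,-0.023,0.12,0],[0.6,0,0,0,-0.023,0.12,0],[0.6,0,0,0,-0.023,0.12,0],[0.6,0,0,0,0,0,0],[0.6,0,0,0,0,0,0],[0.6,0,0,0,0,0,0],[0.6,0,0,0,0,0,0],[0.6,0,0,0,0,0,0],[0.6,0,0,0,0,0,0],[0.6,0,0,0,0,0,0],[0.6,0,0,0,0,0,0]]]}}

```text
t: 17.3
tool_pos: [0.5436, -0.1868, 0.1643]
orientation: [0.248, -2.643, 0.063]
force: [0.2, 0.5, -6.2]
opening: 0.0358
```

>>> {"fn": "servo_tool", "kwargs": {"plan": [[[0.6,0,0,0,0.023,-0.12,0],[0.6,0,0,0,0.023,-0.12,0],[0.6,0,0,0,0.023,-0.12,0],[0.6,0,0,0,0.023,-0.12,0],[0.6,0,0,0,0,0,0],[0.6,0,0,0,0,0,0],[0.6,0,0,0,0,0,0]]]}}

```text
t: 18.0
tool_pos: [0.5444, -0.1869, 0.1646]
orientation: [0.294, -3.126, 0.001]
force: [0.0, -0.4, -6.4]
opening: 0.0355
```

```bash
python3 avg.py
```

```text
t 18.6 Ttool mean [-0.0473  0.0768 -0.0119] sd [0.0276 0.0298 0.0273] F [-0.07 -0.04 -6.07]
[0.034 0.034 0.065 0.092 0.13  0.078 0.117 0.083 0.074 0.093 0.088 0.035]
```

The middle bar's averaged level moment goes from −0.084 to +0.077 Nm, and the sign matches a slug running to the low end. The left bar showed no such change. The middle bar is the loose one, so I'll carry it to the tray.

>>> {"fn": "servo_tool", "kwargs": {"plan": [[[0.6,-0.5,20,0,0,0,0],[0.6,-1,40,0,0,0,-0.036],[0.6,-1,42,0,0,0,-0.036],[0.6,-1,42,0,0,0,-0.036],[0.6,-1,42,0,0,0,-0.036],[0.6,-1,42,0,0,0,-0.036],[0.6,-1,42,0,0,0,-0.036],[0.6,-1,42,0,0,0,-0.036],[0.6,-1,42,0,0,0,-0.036],[0.6,-1,42,0,0,0,-0.036],[0.6,-1,38,0,0,0,-0.018],[0.6,-0.3,20.7,0,0,0,0]]]}}

```text
t: 19.8
tool_pos: [0.5322, 0.2712, 0.1642]
orientation: [0.241, 3.132, 0.002]
force: [0.5, 0.0, -6.1]
opening: 0.0354
```

>>> {"fn": "servo_tool", "kwargs": {"plan": [[[0.6,0,0,-20,0,0,0],[0.6,0,0,-20,0,0,0],[0.6,0,0,0,0,0,0],[0.6,0,0,0,0,0,0]]]}}

```text
t: 20.2
tool_pos: [0.5325, 0.2678, 0.1239]
orientation: [-0.243, -3.131, 0.001]
force: [0.4, 0.2, -5.6]
opening: 0.0357
```

```bash
python3 st.py; python3 - <<'E'
from plant import eyes
import cv2,pickle
c=eyes.camera_info("wrist"); pickle.dump(c,open("wc.pkl","wb"))
cv2.imwrite("pics/w3.png",eyes.read_camera("wrist")[:,:,::-1])
E
```

```text
t 20.2 p [0.5325 0.2678 0.1239] F [ 0.35  0.15 -5.63] T [ 0.049  0.114 -0.033] Ttool [-0.031  0.121  0.033]
yaw jaw 81.12 toolz [-0.001 -0.    -1.   ] tilt 0.1 open 0.0356639018358277
```

View pics/w3.png

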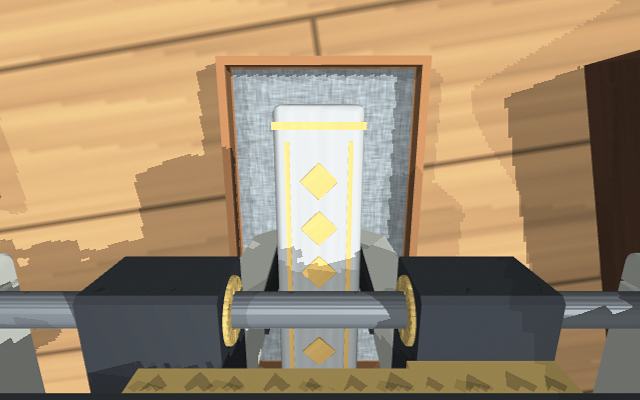

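Wrist view: the bar is aligned with the tray, whose near wall's outer corners are at (217,57) and (431,57). I'll check the tray spot against these.

```bash
python3 - <<'E'
from h import *
import pickle; c=pickle.load(open("wc.pkl","rb"))
a,b=w(217,57,.022,c=c),w(431,57,.022,c=c); d=b-a; print(a,b,np.linalg.norm(d)); L=np.linalg.norm(d[:2])
m=(a+b)/2; u=np.array([-d[1],d[0],0])/L; u*=np.sign(u[0]); print("spot",m+.105*u,np.degrees(np.arctan2(u[1],u[0])))
E
```

```text
[0.4209607  0.21476747 0.022     ] [0.44373099 0.36121521 0.022     ] 0.14820737681929344
spot [0.5360992  0.27185935 0.022     ] -8.837815774090032
```

>>> {"fn": "servo_tool", "kwargs": {"plan": [[[0.6,2,2,-25,0,0,0],[0.6,0,0,-30,0,0,0],[0.6,0,0,-20,0,0,0],[0.6,0,0,-8,0,0,0],[0.6,0,0,-4,0,0,0],[0.6,0,0,-3,0,0,0],[0.6,0,0,-1,0,0,0],[0.6,0,0,-0.5,0,0,0],[0.6,0,0,0,0,0,0],[0.6,0,0,0,0,0,0]]]}}

```text
t: 21.25
tool_pos: [0.5352, 0.2701, 0.033]
orientation: [0.243, 3.131, 0.0]
force: [0.2, 0.6, -5.6]
opening: 0.0358
```

>>> {"fn": "servo_tool", "kwargs": {"plan": [[[0.6,0,0,-1,0,0,0],[0.6,0,0,-1,0,0,0],[0.6,0,0,-0.7,0,0,0],[0.6,0,0,0,0,0,0]]]}}

```text
t: 21.65
tool_pos: [0.5351, 0.2702, 0.0312]
orientation: [0.243, 3.132, 0.0]
force: [-5.9, -1.9, 6.4]
opening: 0.0356
```

>>> {"fn": "servo_tool", "kwargs": {"plan": [[[-0.2,0,0,0,0,0,0],[-0.2,0,0,0,0,0,0],[-0.2,0,0,5,0,0,0],[-0.2,0,0,30,0,0,0],[-0.2,0,0,45,0,0,0],[-0.2,0,0,45,0,0,0],[-0.2,-40,0,20,0,0,0],[-0.2,-45,10,0,0,0,0],[-0.2,-45,15,0,0,0,0],[-0.2,0,0,0,0,0,0],[-0.2,0,0,0,0,0,0]]]}}

```text
t: 22.75
tool_pos: [0.4046, 0.2955, 0.1756]
orientation: [0.24, 3.131, 0.001]
force: [1.5, 0.1, 0.1]
opening: 0.0558
```

```bash
python3 st.py; python3 - <<'E'
from plant import eyes
import cv2
cv2.imwrite("pics/top9.png",eyes.read_camera("top")[:,:,::-1])
E
```

```text
t 22.75 p [0.4046 0.2955 0.1756] F [1.46 0.07 0.06] T [ 0.021 -0.001  0.01 ] Ttool [-0.02   0.002 -0.01 ]
yaw jaw 81.24 toolz [ 0.002  0.001 -1.   ] tilt 0.1 open 0.055820610112203815
```

View pics/top9.png

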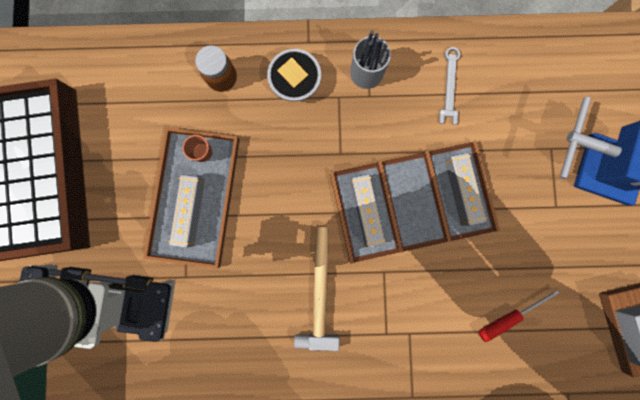

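The top view shows the bar flat in the tray at (185,211), with the cup still at (196,148). The left and right bars are in their berths at (369,211) and (468,188), and nothing else has moved.

```bash
python3 -c "
from plant import job
print(job.close_job())"
```

```text
the job is handed in; nothing more can be done
None
```

The paperweight from the middle berth is the loose one. It now lies flat in the free space of the reject tray, and I've handed in the job at about 23 s.

- **Left bar:** I tipped it 28° each way. Its moment when level stayed about the same (0.06, 0.08 and 0.12 Nm), with no swing to the low end, so it is sound. I set it back in its own berth.
- **Middle bar:** I tipped it both ways the same way. The first single readings when level (+0.04, then −0.07 Nm) were too noisy to decide. I tipped it again and averaged: −0.084 Nm after one tip and +0.077 Nm after the other. That is in the direction of a slug running to the low end. The swing of 0.16 Nm is less than the roughly 0.21 Nm I expected, but the readings were still rising when I took them.
- **Right bar:** I did not lift it, because only one bar can be loose and I had already felt it. It is still in its berth, but I have not tested it myself.

In the last top view the bar lies along the tray, clear of the cup, and the cup has not moved. The other two bars are in their berths, and the rest of the bench looks unchanged. The gripper is open and clear of everything.

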